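Reject the stiff castor before the dolly is screwed together

TASK

The plywood dolly lies upside down with its four swivel castors dropped into their recesses, wheels up, not yet screwed down; one of them has a gritty swivel bearing that drags and stops dead, while the other three keep turning when flicked. Flick each castor round on its swivel with a fingertip, at least a quarter turn each, and see how it runs on; only when all four have been tried, lift the stiff one out and stand it upright on its plate on the floor of the dark wooden tray, setting it down rather than dropping it. Leave the three good castors seated in their recesses and the things lying around where they are.

Things in the scene. Friction and masses are not known exactly. Their poses are not given: they have to be found in the camera images.
- dolly: Square plywood board, 246 x 246 x 24 mm, lying flat and fixed on the bench; origin at the centre of its underside, x and y along its sides, top face at z = 24 mm. Its top face has four square recesses 63 mm wide and 8 mm deep (floor at z = 16 mm), centred at x = +-76, y = +-76 mm, and a 97 x 31 mm hand slot along x in the middle.
- reject_tray: Dark wooden tray, open on top, fixed on the bench, 166 mm (its x) by 276 mm (its y), walls 10 mm thick and 62 mm high, inside 145 x 256 mm, floor 5 mm above the bench; origin at the centre of its underside on the bench.
- castor_1: One of four castors that look alike, standing wheel up, loose, 0.46 kg, its plate in a recess (1.5 mm play); which recess, and which castor is stiff, varies or is not told. Origin: centre of the underside of its square steel plate (60 x 60 x 5 mm), z up along the swivel axis, on which fork and wheel turn. Wheel: 56 mm diameter, 22 mm wide, axle 53 mm above and 22 mm beside the origin.
- swivel_1 (a joint): Swivel angle of castor_1 (rad, counter-clockwise from above, no stops); at 0 the wheel lies to the plate's +x side. After a flick the wheel of a good castor coasts on for 1 to 3 s (about 0.0002 kg m2, hardly any drag); that of the stiff one stops where the finger leaves it and takes about 1 N at 36 mm from the axis to turn.
- wheel_1 (a point): Highest point of castor_1's wheel: middle of the tread above the axle, 81 mm above the plate's underside, 22 mm from the swivel axis; its x axis points from the swivel axis to the wheel, its y axis along the axle (across the 22 mm width).
- castor_2: Castor like castor_1, same origin and sizes. Above the plate: a round raceway, 49 mm diameter, up to 20 mm; fork legs, 32 mm wide outside, 40 mm over the axle nuts, up to their round eyes at 61.5 mm; wheel between them. The wheel's top 19 mm stand clear of the fork and can be gripped across its width.
- swivel_2 (a joint): Swivel angle of castor_2 (rad, counter-clockwise from above, no stops); at 0 the wheel lies to the plate's +x side. After a flick the wheel of a good castor coasts on for 1 to 3 s (about 0.0002 kg m2, hardly any drag); that of the stiff one stops where the finger leaves it and takes about 1 N at 36 mm from the axis to turn.
- wheel_2 (a point): Highest point of castor_2's wheel: middle of the tread above the axle, 81 mm above the plate's underside, 22 mm from the swivel axis; its x axis points from the swivel axis to the wheel, its y axis along the axle (across the 22 mm width).
- castor_3: Castor like castor_1, same origin and sizes. The wheel is bolted tight in its fork and does not roll; only the swivel turns. Wheel and fork sweep a circle of 51 mm radius about the swivel axis.
- swivel_3 (a joint): Swivel angle of castor_3 (rad, counter-clockwise from above, no stops); at 0 the wheel lies to the plate's +x side. After a flick the wheel of a good castor coasts on for 1 to 3 s (about 0.0002 kg m2, hardly any drag); that of the stiff one stops where the finger leaves it and takes about 1 N at 36 mm from the axis to turn.
- wheel_3 (a point): Highest point of castor_3's wheel: middle of the tread above the axle, 81 mm above the plate's underside, 22 mm from the swivel axis; its x axis points from the swivel axis to the wheel, its y axis along the axle (across the 22 mm width).
- castor_4: Castor like castor_1, same origin and sizes. Out of its recess it stands stably on its plate, wheel up.
- swivel_4 (a joint): Swivel angle of castor_4 (rad, counter-clockwise from above, no stops); at 0 the wheel lies to the plate's +x side. After a flick the wheel of a good castor coasts on for 1 to 3 s (about 0.0002 kg m2, hardly any drag); that of the stiff one stops where the finger leaves it and takes about 1 N at 36 mm from the axis to turn.
- wheel_4 (a point): Highest point of castor_4's wheel: middle of the tread above the axle, 81 mm above the plate's underside, 22 mm from the swivel axis; its x axis points from the swivel axis to the wheel, its y axis along the axle (across the 22 mm width).
- wax_tin: Flat round tin, 67 mm diameter, 25 mm high, loose, left lying near the work; origin under its centre.
- tape_measure: Black pocket tape measure, 31 x 49 x 55 mm, loose, left standing near the work; origin under its centre.
- sanding_block: Cork sanding block, 56 x 86 x 28 mm, loose, lying near the work; origin under its centre.

How it is judged:
By the outcome, as a careful person would: the job done as asked, in the order asked, and still so for the second after the job is handed in, with the robot touching nothing.
It also fails if it takes over 58 s, if anything falls off the work surface, if the arm or the gripper's body presses on something with over 40 N, if the wrist force passes 120 N, or if a joint passes its speed limit or range.

ROBOT

A 6-joint arm with a two-finger parallel gripper is mounted at the origin on the work surface; the furniture and walls round the work are solid. World frame = base frame: x ahead of the robot, y to its left, z up, the work surface at z = 0. Lengths are in m, angles in rad, forces in N, time in s.
With the tool pointing down it reaches from about 0.35 to 0.975 m from the base axis. Payload 4.9 kg.
Tool frame: the origin (TCP) lies on the centre line of the jaws, within the pads' length; the fingertips stand ahead of it and the grasp point (between the pads) is the TCP (manip.tip_extent is the z of the fingertips in the tool frame, in m); z points along the fingers, y is the line along which they close (so a half turn about z gives the same grasp; the last joint's range is limited). The gripper opens to 85 mm and grips with 20 to 120 N. Pads are 22 mm wide; open, the fingers measure 114 mm over their backs; the gripper's body (76 mm by 85 mm) begins 54 mm behind the grasp point. The pads swing forward as they close: fully open they stand 13 mm farther back than shut.
Start: joints at [-1.461, 0.053, 1.613, -0, 1.476, -0.119], TCP at [0.142, -0.609, 0.25] pointing down, gripper open.
Joint ranges: [-3.01, 3.01], [-1.01, 2.22], [0.06, 2.58], [-1.02, 4.17], [0.09, 2.62], [-3.14, 3.14]. Speed limits (rad/s): [2.57, 2.57, 3.14, 3.14, 3.14, 3.14].

INTERFACE

Orientations are given as a unit quaternion [w, x, y, z].
In Python, from plant import manip gives the robot as it stands. The module is installed in compiled form; this text tells all that it offers.
- The arm moves only by the shell command python3 -m crank 'ROWS'. ROWS is one flat JSON list of numbers that holds 1 to 5 rows one after another, with no inner brackets; each row has 7 numbers: the opening from 0.0 (shut) to 1.0 (fully open), then dx, dy, dz in cm, then a rotation vector rx, ry, rz in units of 0.1 rad; each row shifts and turns the commanded pose from where the row before left it, along the tool's axes as they then stand; what a row does not reach is not made up. A row lasts 1/8 s, in which the tool goes at most 0.0625 m and 0.188 rad, less where a joint would pass 70% of its speed; a pose out of reach is approached as far as the arm can. The fingers move at their own pace and stop on an object; the grip force is fixed at half the most. Time passes only in rows, so rows that do not move let the fingers close. It prints the time, the measured TCP pose, the force, the opening and the grip force at its end. Input that does not fit is refused with a message, and nothing moves.
- manip.state(): the state, without advancing time (a new reading comes with each control period).
- manip.grab_frame(name): name is "scene" or "top" or "wrist"; returns (picture, depth): 400x640x3 uint8, red, green, blue; 400x640 float32, m along the optical axis (not along the pixel's ray), 0 where there is no reading.
- manip.camera_params(name): a dict with "intrinsics" (3x3 intrinsics, pixels), "xyz" and "orientation" of the camera in the world. Camera axes: x right, y down, z forward; pixel columns grow to the right and rows downward; lengths in m; the calibration is good to about 2 mm. The wrist camera is an equidistant fisheye: a pixel r from the principal point sees the ray r / f radians off the axis. A picture is of the moment at which its call begins: read the wrist's pose just before it. camera_params takes no time and is no camera call; for the wrist camera it gives the pose at the moment of the call.
- manip.job_done(): hands the job in; it is judged then, once.
Trained networks look in the newest picture that a camera, given by its name, has taken for a name from the list of things; names that differ only in an ending like _2 or _b are one class to them, and where a whole thing is asked for, a point or a joint stands for the part that bears it (a point fixed in the world has none). Each returns a list of dicts, best first, with "conf" (0 to 1); they miss things now and then, are a little off and sometimes report something else, mostly with a low value. They report only what shows in the picture. A call takes as long as a camera call.
- manip.look_for(camera, query): "extent" ([left, top, right, bottom] in pixels, round what is visible of it).
- manip.outline_of(camera, query): "region" (400x640 bool, what is visible of it) and "extent" ([left, top, right, bottom] in pixels, round what is visible of it).
- manip.mark_of(camera, query): "centre" ([row, column] in pixels: a listed point, or the origin of a listed thing).
The state is a dict: "time": time; "joint_pos": joint angles; "joint_vel": joint speeds; "joint_efforts": joint torques, N m; "tool_pos": TCP position; "tool_rot": TCP orientation; "contact_force": force on the tool from outside, world axes, zero at the start; "ft_torque": the same for the moment, N m; "gripper_width": opening from 0.0 (shut) to 1.0 (fully open); "grasp_force": force on a finger pad.
Only numpy, scipy, OpenCV 4.12 (cv2) and the standard library are available. Lean on these libraries where they do the work, as an engineer would, in place of code of your own. Each camera call takes 0.05 s, during which the arm holds its last target. There are 200 camera calls.

## Working session

There is one attempt and no reset: what is moved stays moved. The work goes in short steps, Python scripts to look and compute and a shell command to move; the robot and the scene stay as the last step left them, time stands still between calls to the robot, and variables do not carry over. Pictures are saved under pics/ and viewed, at most 10 in all, crops included, and the job is handed in when it is done.

```bash
mkdir -p pics; cat > h.py <<'E'
import numpy as np, cv2
from scipy.spatial.transform import Rotation as R
from plant import manip
def rot(q): return R.from_quat([q[1],q[2],q[3],q[0]]).as_matrix()
def save(n,img): cv2.imwrite('pics/'+n,img[:,:,::-1])
def cloud(depth,p,fish=False):
    K=np.array(p['intrinsics']); v,u=np.mgrid[:400,:640].astype(float)
    x=(u-K[0,2])/K[0,0]; y=(v-K[1,2])/K[1,1]
    if fish:
        r=np.hypot(x,y)+1e-9; t=np.tan(np.minimum(r,1.5)); x=x/r*t; y=y/r*t
    c=np.stack([x*depth,y*depth,depth],-1)
    return c@rot(p['orientation']).T+np.array(p['xyz'])
E
python3 - <<'E'
from h import *
print(manip.state(), manip.tip_extent)
for n in ['top','scene']:
    p=manip.camera_params(n); print(n,p)
    im,d=manip.grab_frame(n); save(n+'0.png',im); np.savez('pics/'+n+'0.npz',im=im,d=d)
    P=cloud(d,p)
    for q in ['dolly','reject_tray','castor_1','wheel_1','wax_tin','tape_measure','sanding_block']:
        for r in manip.mark_of(n,q)[:6]:
            c=np.round(r['centre']).astype(int); 
            print(q,round(r['conf'],2),c, P[min(c[0],399),min(c[1],639)].round(3))
E
```

```text
{'time': 0.0, 'joint_pos': array([-1.46103687e+00,  5.33855770e-02,  1.61429691e+00,  2.12522095e-05,
        1.47601586e+00, -1.19014704e-01]), 'joint_vel': array([ 0.00088081, -0.0007883 ,  0.00074149, -0.00058729, -0.00063701,
        0.00087411]), 'joint_efforts': array([ 1.40619370e-03, -3.93679941e+01, -3.70179319e+01,  1.13592301e-05,
        7.10420820e-03,  1.25872552e-05]), 'tool_pos': array([ 0.1416718 , -0.60812726,  0.24904345]), 'tool_rot': array([-1.05278449e-03,  9.93464494e-01,  1.14136722e-01,  1.54493863e-05]), 'contact_force': array([-0.14586903, -0.07837077, -0.15148669]), 'ft_torque': array([0.00395926, 0.04200614, 0.01293808]), 'grasp_force': 0.0, 'gripper_width': 1.0025591665009042} 0.019
top {'intrinsics': array([[474.99927651,   0.        , 311.54849742],
       [  0.        , 474.99927651, 202.76177347],
       [  0.        ,   0.        ,   1.        ]]), 'xyz': array([ 0.43620845, -0.0032693 ,  1.15492479]), 'orientation': array([-0.02779284,  0.70763956, -0.70574919,  0.01979623])}
dolly 0.57 [174 277] [0.584 0.095 0.002]
reject_tray 0.61 [181 399] [ 0.5
[... 926 characters left out ...]
0.572 0.113 0.024]
reject_tray 0.9 [169 359] [ 0.567 -0.21   0.001]
castor_1 0.96 [198 268] [0.655 0.042 0.034]
castor_1 0.82 [237 232] [0.631 0.181 0.034]
castor_1 0.63 [222 321] [0.507 0.016 0.032]
castor_1 0.58 [265 287] [0.483 0.158 0.035]
wheel_1 0.82 [191 314] [ 0.608 -0.074 -0.002]
wheel_1 0.78 [170 257] [0.694 0.032 0.096]
wheel_1 0.77 [239 272] [0.519 0.16  0.097]
wheel_1 0.66 [211 219] [0.664 0.178 0.096]
wheel_1 0.3 [237 273] [0.566 0.116 0.024]
wax_tin 0.68 [292 342] [0.354 0.129 0.024]
tape_measure 0.68 [169 257] [ 1.067 -0.27  -0.343]
tape_measure 0.55 [329 325] [0.321 0.222 0.039]
sanding_block 0.66 [205 444] [0.217 0.049 0.32 ]
sanding_block 0.37 [330 329] [0.318 0.215 0.028]
```

View pictures.

```bash
python3 - <<'E'
from h import *
t=np.load('pics/top0.npz'); P=cloud(t['d'],manip.camera_params('top'))
save('c.png',cv2.resize(t['im'][70:330,180:480],None,fx=2.3,fy=2.3,interpolation=cv2.INTER_CUBIC))
z=P[...,2]; box=(P[...,0]>.4)&(P[...,0]<.8)&(P[...,1]>-.08)&(P[...,1]<.28)
m=box&(abs(z-.024)<.005); pts=P[m][:,:2].astype(np.float32)*1000
print('dolly',cv2.minAreaRect(pts))
w=(box&(z>.0905)).astype(np.uint8); n,l,s,c=cv2.connectedComponentsWithStats(w)
for i in range(1,n):
    if s[i,4]>20:
        q=P[l==i]; print('wheel',s[i,4],q[:,:2].mean(0).round(4),q[:,2].max().round(4),cv2.minAreaRect(q[:,:2].astype(np.float32)*1000))
m=(P[...,1]<-.05)&(z>.05)&(z<.075); print('tray',cv2.minAreaRect(P[m][:,:2].astype(np.float32)*1000))
# plates: z about .021
m=(z>.012)&(z<.08)&~box&(P[...,1]>-.6)&(P[...,0]<.9)
n,l,s,c=cv2.connectedComponentsWithStats(m.astype(np.uint8))
for i in range(1,n):
    if s[i,4]>60: q=P[l==i]; print('obj',s[i],q.mean(0).round(3),q[:,2].max().round(3),cv2.minAreaRect(q[:,:2].astype(np.float32)*1000))
E
```

```text
dolly ((583.0645751953125, 94.66535186767578), (246.87892150878906, 246.68109130859375), 10.09131908416748)
wheel 125 [0.6904 0.0384] 0.0989 ((691.05126953125, 38.7190055847168), (34.73630142211914, 21.43381690979004), 14.572710990905762)
wheel 126 [0.6662 0.1842] 0.0997 ((667.1649169921875, 184.13937377929688), (35.24148178100586, 21.065303802490234), 0.6256183385848999)
wheel 120 [0.5424 0.0074] 1.1549 ((498.1524963378906, 1.5657672882080078), (124.01797485351562, 21.621562957763672), 8.075669288635254)
wheel 118 [0.5149 0.1633] 0.0997 ((512.9046020507812, 162.5001220703125), (38.30038070678711, 21.33416175842285), 22.11823081970215)
tray ((614.9727172851562, -431.00238037109375), (620.162353515625, 587.6536865234375), 64.82453155517578)
obj [ 368  119   75  120 2616] [ 0.58  -0.219  0.051] 0.068 ((569.3502807617188, -210.61099243164062), (165.9103240966797, 276.08685302734375), 88.58910369873047)
obj [ 551  125   32  209 4668] [ 0.444 -0.582  0.044] 0.08 ((458.45367431640625, -579.89990234375), (40.03632736206055, 480.57257080078125), 87.35600280761719)
obj [ 114  169   19  231 26
[... 206 characters left out ...]
7.68159484863281), (65.99189758300781, 66.81713104248047), 0.4328262507915497)
obj [219 268  20  21 264] [0.335 0.202 0.046] 0.059 ((334.50653076171875, 204.10855102539062), (31.106632232666016, 40.34890365600586), 59.272743225097656)
obj [333 269  16  13  67] [ 0.34  -0.061  0.013] 0.017 ((339.31756591796875, -61.02996826171875), (27.4613037109375, 36.60319137573242), 6.432211875915527)
obj [397 269  39  26 875] [ 0.328 -0.236  0.027] 0.033 ((327.59539794921875, -237.5987548828125), (55.16352081298828, 85.97111511230469), 3.527892589569092)
obj [218 309  19  23 137] [0.248 0.198 0.047] 0.08 ((240.2685089111328, 201.52064514160156), (43.88218688964844, 26.681354522705078), 28.09207534790039)
```

View pics/c.png

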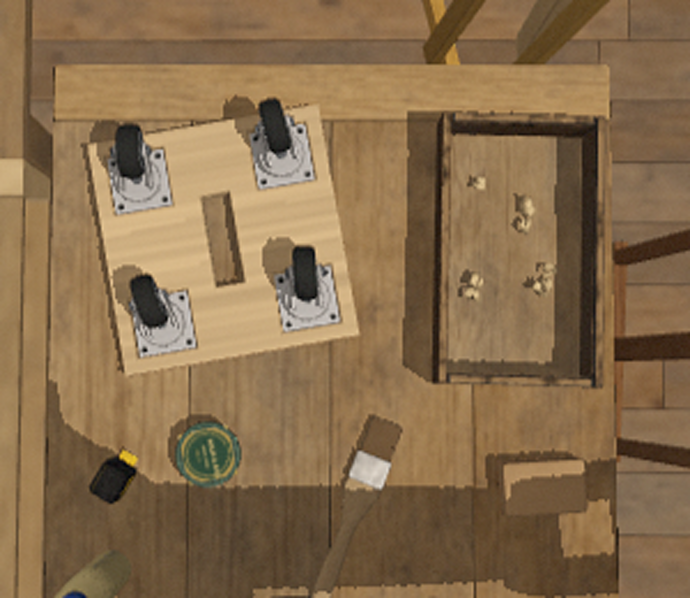

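View pics/scene0.png

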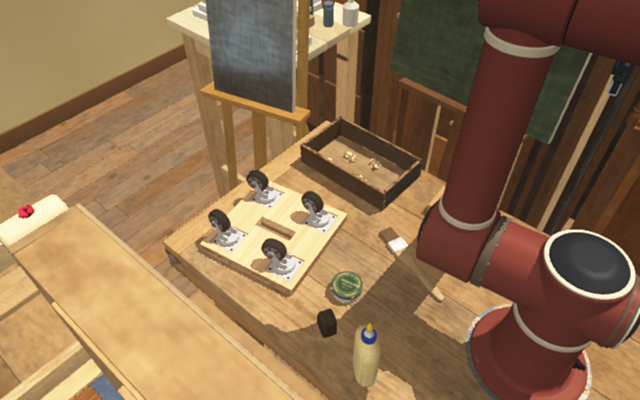

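The rows are not in the units I measure in: shifts go in cm and turns go in units of 0.1 rad. I convert before sending: -0.05 m is -5, 0.03 m is 3, 0.115 rad is 1.15.

```bash
cat >> h.py <<'E'
AX=dict(A=(.6712,.0332),B=(.6446,.1828),C=(.5216,.0066),D=(.4950,.1562))
def wheels(tag=''):
    for n in ['top','scene']:
        t=manip.state()['time']; p=manip.camera_params(n); im,d=manip.grab_frame(n); save(f'{n}_{tag}.png',im); P=cloud(d,p)
        o=[]
        for k,a in AX.items():
            q=P[(P[...,2]>.089)&(P[...,2]<.102)&(np.hypot(P[...,0]-a[0],P[...,1]-a[1])<.055)]
            if len(q)>25:
                c=q[:,:2].mean(0)-a; o.append(f'{k}:{np.degrees(np.arctan2(c[1],c[0])):.0f}deg r{np.hypot(*c)*1e3:.0f} n{len(q)}')
            else: o.append(f'{k}:-')
        print(n,round(t,2),*o)
E
python3 - <<'E'
from h import *
t=np.load('pics/top0.npz'); P=cloud(t['d'],manip.camera_params('top'))
for x in (.45,.55,.65,.75,.8,.85):
  print(x,[(y,P[...,2][(abs(P[...,0]-x)<.01)&(abs(P[...,1]-y)<.01)].max(initial=-9).round(3)) for y in (-.1,.0,.2,.24,.28,.32,.36,.42)])
wheels('a')
ph=dict(A=15,B=3,C=3,D=20)
for k,a in AX.items():
    th=np.radians(ph[k]-60+27*np.arange(6)); p=np.array(a)+.045*np.c_[np.cos(th),np.sin(th)]
    print(k,p[0].round(4),p[-1].round(4),'tool steps',(np.diff(p,axis=0)*[1,-1]).round(4).tolist())
E
python3 -m crank '[0,0,0,0,0,0,1.15,0,0,0,0,0,0,1.14,0,3,-5,0,0,0,0,0,3,-5,0,0,0,0,0,3,-5,0,0,0,0]'
```

```text
0.45 [(-0.1, np.float64(0.004)), (0.0, np.float64(0.004)), (0.2, np.float64(0.026)), (0.24, np.float64(0.007)), (0.28, np.float64(0.003)), (0.32, np.float64(-0.055)), (0.36, np.float64(-0.056)), (0.42, np.float64(-0.055))]
0.55 [(-0.1, np.float64(0.006)), (0.0, np.float64(0.099)), (0.2, np.float64(0.028)), (0.24, np.float64(0.005)), (0.28, np.float64(0.004)), (0.32, np.float64(-0.055)), (0.36, np.float64(-0.056)), (0.42, np.float64(-0.056))]
0.65 [(-0.1, np.float64(0.004)), (0.0, np.float64(0.027)), (0.2, np.float64(0.096)), (0.24, np.float64(0.027)), (0.28, np.float64(0.004)), (0.32, np.float64(-0.058)), (0.36, np.float64(-0.055)), (0.42, np.float64(-0.056))]
0.75 [(-0.1, np.float64(0.005)), (0.0, np.float64(0.004)), (0.2, np.float64(0.005)), (0.24, np.float64(0.005)), (0.28, np.float64(0.004)), (0.32, np.float64(-9.0)), (0.36, np.float64(-0.198)), (0.42, np.float64(-0.195))]
0.8 [(-0.1, np.float64(-9.0)), (0.0, np.float64(-9.0)), (0.2, np.float64(-9.0)), (0.24, np.float64(-9.0)), (0.28, np.float64(-9.0)), (0.32, np.float64(-9.0)), (0.36, np.float64(-0.191)), (0.42, np.float64(-0.19
[... 388 characters left out ...]
 [0.6712 0.0782] tool steps [[0.011, -0.0179], [0.0016, -0.0209], [-0.008, -0.0194], [-0.016, -0.0136], [-0.0204, -0.0049]]
B [0.6691 0.1451] [0.654  0.2268] tool steps [[0.0145, -0.0152], [0.006, -0.0201], [-0.0038, -0.0207], [-0.0128, -0.0167], [-0.019, -0.009]]
C [ 0.5461 -0.0311] [0.531  0.0506] tool steps [[0.0145, -0.0152], [0.006, -0.0201], [-0.0038, -0.0207], [-0.0128, -0.0167], [-0.019, -0.009]]
D [0.5295 0.1273] [0.4911 0.201 ] tool steps [[0.0094, -0.0188], [-0.0002, -0.021], [-0.0097, -0.0186], [-0.0171, -0.0122], [-0.0208, -0.0031]]
time: 1.52
tool_pos: [0.2324, -0.4573, 0.2503]
tool_rot: [0.0, 1.0, -0.0, 0.0]
contact_force: [1.2, -0.6, 0.2]
gripper_width: 0.002
grasp_force: 0.0
```

```bash

python3 -m crank '[0,3.14,-4.26,1.2,0,0,0,0,3.14,-4.26,1.2,0,0,0,0,3.14,-4.26,1.2,0,0,0,0,3.14,-4.26,1.2,0,0,0,0,3.14,-4.26,1.2,0,0,0]'
python3 -m crank '[0,3.14,-4.26,1.2,0,0,0,0,3.14,-4.26,1.2,0,0,0,0,3.14,-4.26,1.2,0,0,0,0,3.14,-4.26,1.2,0,0,0,0,3.14,-4.26,1.2,0,0,0]'
python3 -c "from h import *;wheels('b')"
```

```text
time: 2.15
tool_pos: [0.3897, -0.2443, 0.1903]
tool_rot: [0.0, 1.0, -0.0, 0.001]
contact_force: [0.6, -0.5, -0.5]
gripper_width: 0.002
grasp_force: 0.0
time: 2.78
tool_pos: [0.5469, -0.0312, 0.1303]
tool_rot: [0.0, 1.0, 0.0, 0.0]
contact_force: [0.1, -1.1, -0.2]
gripper_width: -0.002
grasp_force: 0.0
top 2.77 A:15deg r21 n147 B:2deg r20 n139 C:5deg r13 n68 D:19deg r22 n142
scene 2.83 A:21deg r18 n92 B:5deg r18 n113 C:5deg r19 n98 D:23deg r19 n130
```

```bash

python3 -m crank '[0,0,0,3.2,0,0,0]'
python3 -m crank '[0,1.45,-1.52,0,0,0,0,0,0.6,-2.01,0,0,0,0,0,-0.38,-2.07,0,0,0,0,0,-1.28,-1.67,0,0,0,0,0,-1.9,-0.9,0,0,0,0]'
python3 -m crank '[0,0,0,-6,0,0,0,0,5.7,1.65,0,0,0,0]'
python3 -c "from h import *;wheels('c1')"
python3 -m crank '[0,5.7,1.65,0,0,0,0,0,5.7,1.65,0,0,0,0]'
python3 -c "from h import *;wheels('c2')"
python3 -c "from h import *;wheels('c3')"
```

```text
time: 3.0
tool_pos: [0.5485, -0.0326, 0.1008]
tool_rot: [0.001, 1.0, 0.001, 0.003]
contact_force: [0.4, -0.2, -0.1]
gripper_width: 0.001
grasp_force: 0.0
time: 3.62
tool_pos: [0.5302, 0.0505, 0.099]
tool_rot: [-0.0, 1.0, 0.001, 0.001]
contact_force: [2.0, -0.5, -0.4]
gripper_width: -0.0
grasp_force: 0.4
time: 3.88
tool_pos: [0.5891, 0.0345, 0.1679]
tool_rot: [0.0, 1.0, 0.001, 0.007]
contact_force: [0.8, 0.6, 2.3]
gripper_width: 0.003
grasp_force: 0.0
top 3.88 A:- B:2deg r20 n146 C:92deg r10 n26 D:26deg r24 n101
scene 3.92 A:20deg r19 n89 B:5deg r17 n108 C:124deg r24 n106 D:24deg r19 n130
time: 4.22
tool_pos: [0.7012, 0.0005, 0.1579]
tool_rot: [-0.0, 1.0, 0.0, -0.001]
contact_force: [0.6, 0.3, 0.7]
gripper_width: -0.008
grasp_force: 0.0
top 4.22 A:- B:2deg r21 n144 C:- D:19deg r21 n142
scene 4.28 A:22deg r18 n94 B:4deg r18 n118 C:125deg r25 n104 D:24deg r20 n128
top 4.33 A:- B:2deg r21 n141 C:- D:19deg r21 n145
scene 4.38 A:19deg r18 n92 B:5deg r18 n117 C:124deg r24 n100 D:23deg r19 n133
```

```bash

python3 -m crank '[0,0.1,0,3,0,0,0,0,0,0,3,0,0,0]'
python3 -m crank '[0,1.1,-1.79,0,0,0,0,0,0.16,-2.09,0,0,0,0,0,-0.8,-1.94,0,0,0,0,0,-1.6,-1.36,0,0,0,0,0,-2.04,-0.49,0,0,0,0]'
python3 -m crank '[0,0,0,-6,0,0,0,0,-0.1,-3.35,0,0,0,0]'
python3 -c "from h import *;wheels('d1')"
python3 -m crank '[0,-0.1,-3.35,0,0,0,0,0,0,0,0,0,0,0]'
python3 -c "from h import *;wheels('d2')"
python3 -c "from h import *;wheels('d3')"
```

```text
time: 4.68
tool_pos: [0.7015, 0.0006, 0.0991]
tool_rot: [-0.0, 1.0, 0.0, 0.001]
contact_force: [-0.7, -0.0, -0.1]
gripper_width: 0.0
grasp_force: 0.0
time: 5.3
tool_pos: [0.6707, 0.0785, 0.1]
tool_rot: [-0.0, 1.0, 0.001, 0.001]
contact_force: [0.7, -0.6, 0.5]
gripper_width: 0.002
grasp_force: 0.0
time: 5.55
tool_pos: [0.6731, 0.1102, 0.1667]
tool_rot: [-0.0, 1.0, -0.001, 0.006]
contact_force: [0.6, 0.2, 0.3]
gripper_width: 0.003
grasp_force: 0.0
top 5.55 A:180deg r23 n134 B:2deg r23 n125 C:120deg r21 n144 D:-
scene 5.6 A:-177deg r25 n98 B:3deg r17 n112 C:125deg r24 n104 D:22deg r19 n129
time: 5.9
tool_pos: [0.6682, 0.1453, 0.1585]
tool_rot: [-0.0, 1.0, 0.001, -0.0]
contact_force: [0.1, 0.2, -1.4]
gripper_width: 0.0
grasp_force: 0.0
top 5.9 A:-138deg r23 n145 B:3deg r19 n75 C:120deg r20 n144 D:-
scene 5.95 A:-138deg r24 n95 B:4deg r17 n116 C:125deg r24 n105 D:24deg r19 n134
top 6.0 A:-129deg r23 n146 B:6deg r20 n74 C:120deg r21 n146 D:-
scene 6.05 A:-130deg r23 n92 B:4deg r18 n111 C:124deg r24 n104 D:24deg r19 n136
```

```bash

python3 -m crank '[0,0,0,3,0,0,0,0,0,0,3,0,0,0]'
python3 -m crank '[0,1.45,-1.52,0,0,0,0,0,0.6,-2.01,0,0,0,0,0,-0.38,-2.07,0,0,0,0,0,-1.28,-1.67,0,0,0,0,0,-1.9,-0.9,0,0,0,0]'
python3 -m crank '[0,0,0,-6,0,0,0,0,-4.15,3.32,0,0,0,0]'
python3 -c "from h import *;wheels('e1')"
python3 -m crank '[0,-4.15,3.32,0,0,0,0,0,-4.15,3.32,0,0,0,0,0,0,0,0,0,0,0]'
python3 -c "from h import *;wheels('e2')"
python3 -m crank '[0,0,0,3,0,0,0,0,0,0,3,0,0,0]'
python3 -m crank '[0,0.94,-1.88,0,0,0,0,0,-0.02,-2.1,0,0,0,0,0,-0.97,-1.86,0,0,0,0,0,-1.71,-1.22,0,0,0,0,0,-2.08,-0.31,0,0,0,0]'
python3 -m crank '[0,0,0,-6,0,0,0,0,0,0,-5,0,0,0]'
python3 -c "from h import *;wheels('f1')"
python3 -m crank '[1,0,5,-3,0,0,0,1,0,5,0,0,0,0,1,0,0,0,0,0,0]'
python3 -c "from h import *;wheels('f2')"
```

```text
time: 6.35
tool_pos: [0.6695, 0.1422, 0.0983]
tool_rot: [0.0, 1.0, -0.001, 0.001]
contact_force: [-0.8, -0.3, -0.1]
gripper_width: 0.001
grasp_force: 0.0
time: 6.98
tool_pos: [0.6528, 0.2266, 0.0987]
tool_rot: [-0.0, 1.0, 0.001, 0.0]
contact_force: [0.0, 0.4, -0.5]
gripper_width: 0.001
grasp_force: 0.0
time: 7.22
tool_pos: [0.616, 0.1942, 0.1661]
tool_rot: [-0.001, 1.0, 0.001, 0.007]
contact_force: [0.3, -0.1, 0.7]
gripper_width: 0.003
grasp_force: 0.0
top 7.22 A:-72deg r22 n144 B:-149deg r32 n75 C:121deg r21 n144 D:9deg r19 n99
scene 7.28 A:-79deg r19 n89 B:-141deg r26 n110 C:124deg r24 n104 D:25deg r19 n135
time: 7.7
tool_pos: [0.5255, 0.1245, 0.1564]
tool_rot: [0.0, 1.0, -0.001, -0.002]
contact_force: [0.2, -0.1, -0.4]
gripper_width: 0.002
grasp_force: 0.0
top 7.7 A:-71deg r22 n141 B:-52deg r22 n148 C:120deg r21 n144 D:-
scene 7.75 A:- B:-48deg r19 n105 C:125deg r24 n102 D:24deg r18 n136
time: 8.05
tool_pos: [0.5313, 0.1263, 0.099]
tool_rot: [-0.0, 1.0, 0.0, 0.002]
contact_force: [0.1, 0.4, -0.6]
gripper_width: 0.004
grasp_force: 0.0
time: 8.68
tool_pos: [0.4897, 0.2003, 0.0989]
tool_rot: [-0.0, 1.0, 0.001, 0.0]
contact_force: [1.0, 0.5, -0.4]
gripper_width: -0.0
grasp_force: 0.0
time: 8.93
tool_pos: [0.4892, 0.1996, 0.2097]
tool_rot: [0.0, 1.0, 0.0, -0.0]
contact_force: [0.5, 1.0, 0.6]
gripper_width: 0.003
grasp_force: 0.0
top 8.93 A:-72deg r22 n143 B:104deg r21 n144 C:121deg r21 n147 D:-166deg r22 n154
scene 8.97 A:- B:112deg r23 n119 C:125deg r23 n103 D:-160deg r24 n138
time: 9.4
tool_pos: [0.4902, 0.0972, 0.2384]
tool_rot: [0.0, 1.0, -0.002, 0.0]
contact_force: [-0.5, -0.1, 0.3]
gripper_width: 0.633
grasp_force: 0.0
top 9.4 A:-72deg r22 n144 B:132deg r22 n148 C:121deg r21 n138 D:-
scene 9.45 A:-63deg r13 n34 B:136deg r25 n125 C:125deg r23 n100 D:-79deg r21 n126
```

```bash

python3 -m crank '[1,0.67,2.4,1.5,0,0,0,1,0.67,2.4,1.5,0,0,0,1,0.67,2.4,1.5,0,0,0,1,0,0,0,0,0,1.72,1,0,0,0,0,0,1.72]'
python3 -m crank '[1,0,0,0,0,0,1.72,1,0,0,0,0,0,1.72,1,0,0,0,0,0,1.71,1,0,0,0,0,0,1.71,1,0,0,0,0,0,0]'
python3 - <<'E'
from h import *
s=manip.state(); print(s['joint_pos'].round(2), manip.tip_extent)
M=rot(s['tool_rot']); print(M.round(3).tolist())
tgt=np.array([.5103,.0255]); d=np.r_[tgt-s['tool_pos'][:2],0]; print('tool delta',(M.T@d).round(4))
t=np.load('pics/top0.npz'); P=cloud(t['d'],manip.camera_params('top'))
m=(P[...,0]>.49)&(P[...,0]<.65)&(P[...,1]<-.075)&(P[...,1]>-.345)
# rectified floor view, world: up=+x, left=+y, 2.5 px/mm... 
K=manip.camera_params('top')
p=K; Rm=rot(p['orientation']); Kk=np.array(p['intrinsics'])
X=.66-np.arange(180)/1e3; Y=-.07-np.arange(280)/1e3
g=np.stack(np.broadcast_arrays(X[:,None],Y[None],np.full((180,280),.007)),-1)
c=(g-np.array(p['xyz']))@Rm; u=(Kk[0,0]*c[...,0]/c[...,2]+Kk[0,2]).astype(np.float32); v=(Kk[1,1]*c[...,1]/c[...,2]+Kk[1,2]).astype(np.float32)
im=cv2.remap(t['im'],u,v,cv2.INTER_CUBIC); z=cv2.remap(P[...,2].astype(np.float32),u,v,cv2.INTER_NEAREST)
np.save('pics/z.npy',z)
hot=np.clip((z-.004)*8000,0,255).astype(np.uint8)
save('tray.png',cv2.resize(np.vstack([im,np.repeat(hot[...,None],3,2)]),None,fx=1.6,fy=1.6))
E
```

```text
time: 10.12
tool_pos: [0.5105, 0.0282, 0.1922]
tool_rot: [-0.0, 0.985, -0.173, -0.001]
contact_force: [-0.1, 0.3, -0.5]
gripper_width: 0.998
grasp_force: 0.0
time: 10.75
tool_pos: [0.5106, 0.0284, 0.1927]
tool_rot: [0.0, 0.871, -0.491, -0.001]
contact_force: [0.4, -0.5, -0.4]
gripper_width: 1.001
grasp_force: 0.0
[-0.09 -0.18  1.93  0.    1.39  2.51] 0.019
[[0.518, -0.855, -0.001], [-0.855, -0.518, 0.0], [-0.001, 0.001, -1.0]]
tool delta [ 0.0023  0.0018 -0.    ]
```

View pics/tray.png

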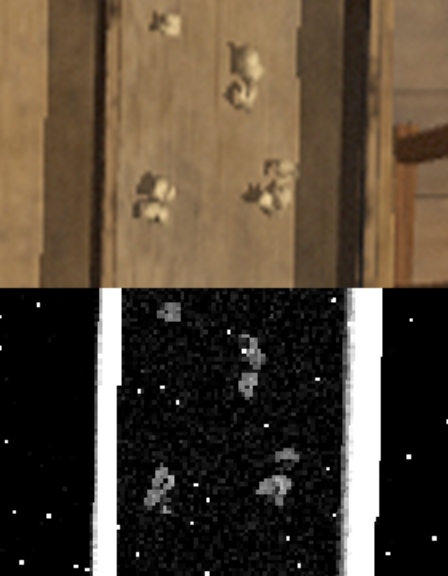

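```bash

python3 -m crank '[1,0.2,0.2,3.2,0,0,0,1,0,0,3.2,0,0,0,1,0,0,3,0,0,0,1,0,0,0,0,0,0]'
python3 -c "
from h import *
wheels('g'); im,_=manip.grab_frame('wrist'); save('w1.png',im)"
```

```text
time: 11.25
tool_pos: [0.5079, 0.0252, 0.0963]
tool_rot: [0.001, 0.871, -0.491, -0.003]
contact_force: [-0.7, 0.2, -0.2]
gripper_width: 1.003
grasp_force: 0.0
top 11.25 A:-72deg r21 n145 B:153deg r23 n147 C:- D:62deg r21 n152
scene 11.3 A:-79deg r19 n87 B:152deg r26 n119 C:114deg r25 n117 D:70deg r20 n139
```

View pics/w1.png

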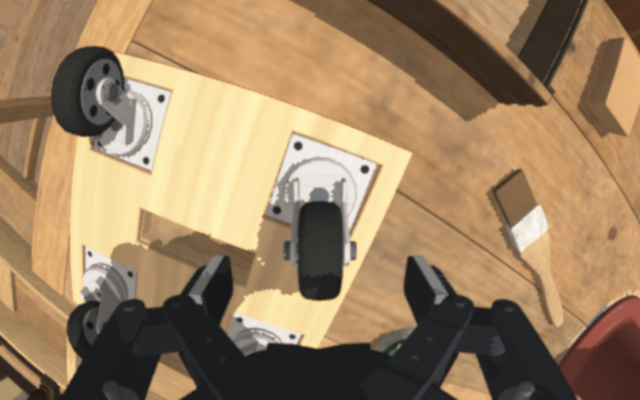

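```bash

python3 -m crank '[0,0,0,-0.2,0,0,0,0,0,0,0,0,0,0,0,0,0,0,0,0,0,0,0,0,0,0,0,0,0,0,0,0,0,0,0]'
python3 -m crank '[0,0,0,0,0,0,0,0,0,0,0,0,0,0]'
```

```text
time: 12.02
tool_pos: [0.5104, 0.024, 0.1018]
tool_rot: [0.0, 0.87, -0.493, -0.0]
contact_force: [-3.7, -1.8, 4.8]
gripper_width: 0.235
grasp_force: 59.7
time: 12.28
tool_pos: [0.5104, 0.024, 0.1018]
tool_rot: [0.0, 0.87, -0.493, -0.0]
contact_force: [-3.4, 0.0, 6.7]
gripper_width: 0.236
grasp_force: 59.8
```

```bash

python3 -m crank '[0,0,0,-1.2,0,0,0,0,0,0,-1.6,0,0,0,0,0,0,-3,0,0,0,0,0,0,-4,0,0,0,0,0,0,0,0,0,0]'
python3 - <<'E'
from h import *
wheels('h'); s=manip.state(); M=rot(s['tool_rot']); p=s['tool_pos']
im,_=manip.grab_frame('wrist'); save('w2.png',im)
tgt=np.array([.482-.0073,-.21+.0207]); d=np.r_[tgt-p[:2],0]; print(p,(M.T@d).round(4),s['joint_pos'][5])
E
```

```text
time: 12.9
tool_pos: [0.5129, 0.024, 0.2038]
tool_rot: [-0.002, 0.87, -0.493, 0.004]
contact_force: [-0.1, -0.1, -4.9]
gripper_width: 0.233
grasp_force: 59.4
top 12.9 A:-72deg r22 n138 B:153deg r23 n149 C:- D:66deg r21 n141
scene 12.95 A:-79deg r20 n87 B:153deg r26 n113 C:- D:73deg r21 n139
[0.5100209  0.02425467 0.19864916] [ 0.1649  0.1402 -0.    ] 2.502611950240979
```

View pics/w2.png

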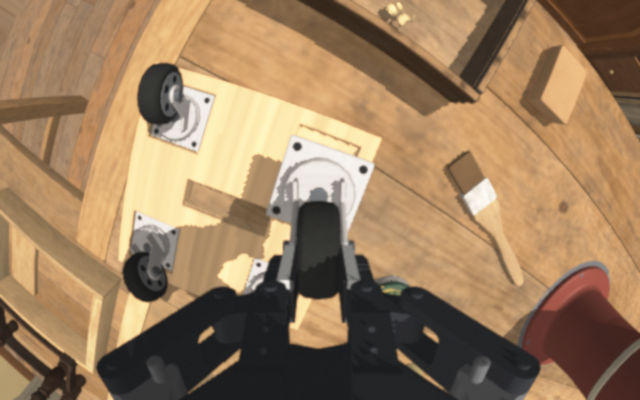

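View pics/scene_h.png

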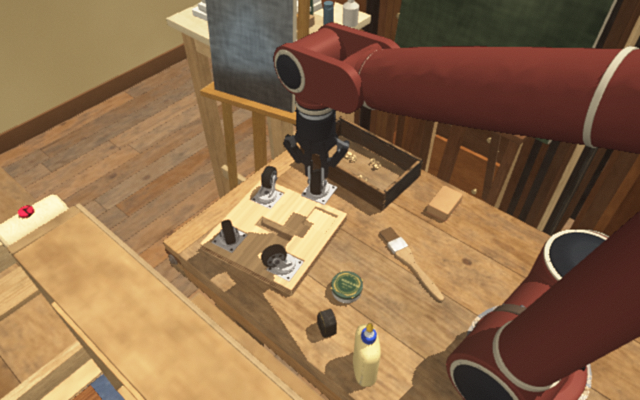

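```bash

python3 -m crank '[0,1.5,1.27,0,0,0,0,0,3.5,3,0,0,0,0,0,3.5,3,0,0,0,0,0,3.5,3,0,0,0,0,0,3,2.5,0,0,0,0]'
python3 -m crank '[0,1.5,1.25,0,0,0,0,0,0,0,0,0,0,1,0,0,0,0,0,0,1,0,0,0,4,0,0,0,0,0,0,0,0,0,0]'
python3 - <<'E'
from h import *
for k in range(2): s=manip.state(); im,d=manip.grab_frame('wrist'); p=manip.camera_params('wrist')
save('w3.png',im); P=cloud(d,p,True)
print(s['tool_pos'],s['contact_force'])
q=P[(abs(P[...,0]-.482)<.1)&(abs(P[...,1]+.21)<.1)&(P[...,2]>.05)&(P[...,2]<.11)]
ang=[(z.round(3),int(((q[:,2]>z)&(q[:,2]<z+.005)).sum())) for z in np.arange(.05,.11,.005)]; print(ang)
m=(P[...,2]>.072)&(P[...,2]<.085)&(abs(P[...,0]-.482)<.06)&(abs(P[...,1]+.21)<.06)
r=P[m]; print(cv2.minAreaRect(r[:,:2].astype(np.float32)*1e3)); A=np.c_[r[:,:2]-r[:,:2].mean(0),np.ones(len(r))]; print('plane',np.linalg.lstsq(A,r[:,2],rcond=None)[0])
E
```

```text
time: 13.68
tool_pos: [0.4763, -0.171, 0.1964]
tool_rot: [0.0, 0.87, -0.493, -0.002]
contact_force: [0.2, 0.2, -5.4]
gripper_width: 0.231
grasp_force: 59.5
time: 14.3
tool_pos: [0.4719, -0.1871, 0.154]
tool_rot: [0.0, 0.817, -0.577, -0.006]
contact_force: [-0.5, 0.3, -5.7]
gripper_width: 0.231
grasp_force: 60.0
[ 0.47333784 -0.18796541  0.15638466] [ 0.17864511 -0.27559466 -5.13258448]
[(np.float64(0.05), 618), (np.float64(0.055), 1102), (np.float64(0.06), 4785), (np.float64(0.065), 971), (np.float64(0.07), 36), (np.float64(0.075), 2733), (np.float64(0.08), 8), (np.float64(0.085), 276), (np.float64(0.09), 2329), (np.float64(0.095), 58), (np.float64(0.1), 237), (np.float64(0.105), 94)]
((480.8388977050781, -209.4464569091797), (60.5176887512207, 60.098289489746094), 0.6093880534172058)
plane [-0.00804304  0.00371505  0.07688883]
```

View pics/w3.png

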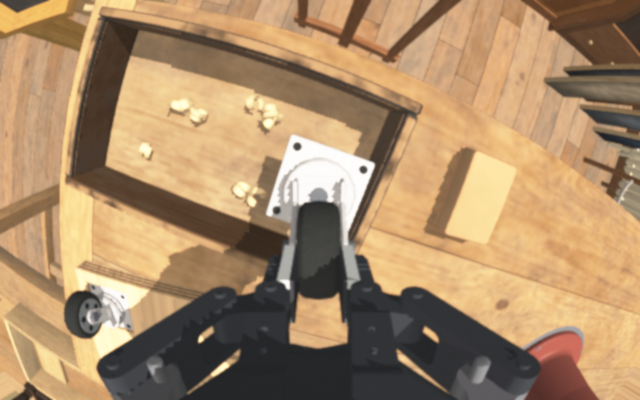

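```bash

python3 -m crank '[0,0,0,2,0,0,0,0,0,0,2,0,0,0,0,0,0,1.5,0,0,0,0,0,0,0.5,0,0,0,0,0,0,0,0,0,0]'
python3 -m crank '[0,0,0,0.2,0,0,0,0,0,0,0.1,0,0,0,0,0,0,0,0,0,0]'
python3 -m crank '[0,0,0,0.1,0,0,0,0,0,0,0.1,0,0,0,0,0,0,0,0,0,0]'
```

```text
time: 15.02
tool_pos: [0.4754, -0.1895, 0.0997]
tool_rot: [-0.0, 0.817, -0.577, 0.0]
contact_force: [1.0, 0.3, -4.2]
gripper_width: 0.236
grasp_force: 60.0
time: 15.4
tool_pos: [0.4752, -0.1895, 0.0965]
tool_rot: [-0.0, 0.817, -0.577, 0.0]
contact_force: [0.4, 0.6, -5.0]
gripper_width: 0.235
grasp_force: 60.0
time: 15.78
tool_pos: [0.475, -0.1894, 0.0942]
tool_rot: [0.0, 0.817, -0.577, -0.0]
contact_force: [0.4, -0.5, -4.2]
gripper_width: 0.235
grasp_force: 60.0
```

```bash

python3 -m crank '[0,0,0,0.1,0,0,0,0,0,0,0.1,0,0,0,0,0,0,0,0,0,0]'
python3 -m crank '[0,0,0,0.1,0,0,0,0,0,0,0,0,0,0]'
python3 -m crank '[0,0,0,0.1,0,0,0,0,0,0,0,0,0,0]'
```

```text
time: 16.15
tool_pos: [0.475, -0.1894, 0.0921]
tool_rot: [0.0, 0.817, -0.577, -0.0]
contact_force: [0.2, -0.2, -6.7]
gripper_width: 0.232
grasp_force: 60.0
time: 16.4
tool_pos: [0.4752, -0.1895, 0.0914]
tool_rot: [0.0, 0.817, -0.577, 0.0]
contact_force: [0.8, 0.7, -4.4]
gripper_width: 0.236
grasp_force: 60.0
time: 16.65
tool_pos: [0.4754, -0.1896, 0.0912]
tool_rot: [0.0, 0.817, -0.577, 0.0]
contact_force: [-2.9, 2.1, 2.7]
gripper_width: 0.232
grasp_force: 60.9
```

```bash

python3 -m crank '[0.45,0,0,0,0,0,0,0.45,0,0,0,0,0,0,0.45,0,0,0,0,0,0]'
python3 -m crank '[0.45,0,0,-1,0,0,0,0.45,0,0,-3,0,0,0,0.45,0,0,-5,0,0,0,0.45,0,0,-5,0,0,0]'
python3 -m crank '[0.45,-5,0,0,0,0,0,0.45,-5,0,0,0,0,0,0.45,0,0,0,0,0,0]'
python3 - <<'E'
from h import *
wheels('z'); im,d=manip.grab_frame('wrist'); p=manip.camera_params('wrist')
save('w4.png',im); P=cloud(d,p,True)
m=(P[...,2]>.005)&(P[...,2]<.017)&(abs(P[...,0]-.482)<.045)&(abs(P[...,1]+.21)<.045)
for a,b in ((.008,.016),(.083,.095)):
  r=P[(P[...,2]>a)&(P[...,2]<b)&(abs(P[...,0]-.482)<.04)&(abs(P[...,1]+.21)<.05)]; print(len(r),r.mean(0),cv2.minAreaRect(r[:,:2].astype(np.float32)*1e3))
E
```

```text
time: 17.02
tool_pos: [0.4754, -0.1897, 0.0906]
tool_rot: [-0.0, 0.817, -0.577, 0.0]
contact_force: [-0.9, 0.1, 0.2]
gripper_width: 0.447
grasp_force: 0.0
time: 17.52
tool_pos: [0.475, -0.1894, 0.2323]
tool_rot: [-0.0, 0.817, -0.577, 0.0]
contact_force: [0.7, -0.6, -0.3]
gripper_width: 0.45
grasp_force: 0.0
time: 17.9
tool_pos: [0.4412, -0.0932, 0.2311]
tool_rot: [-0.0, 0.818, -0.576, 0.001]
contact_force: [0.3, 0.0, 0.1]
gripper_width: 0.453
grasp_force: 0.0
top 17.9 A:-73deg r22 n139 B:153deg r22 n141 C:- D:67deg r20 n146
scene 17.95 A:-78deg r20 n84 B:153deg r25 n110 C:- D:73deg r20 n136
939 [ 0.48467202 -0.21615864  0.00971994] ((484.9445495605469, -203.12510681152344), (80.93848419189453, 77.18185424804688), 5.350622653961182)
436 [ 0.47473957 -0.18993125  0.08441289] ((474.5110778808594, -189.69284057617188), (20.156808853149414, 25.254833221435547), 35.11384201049805)
```

View pics/w4.png

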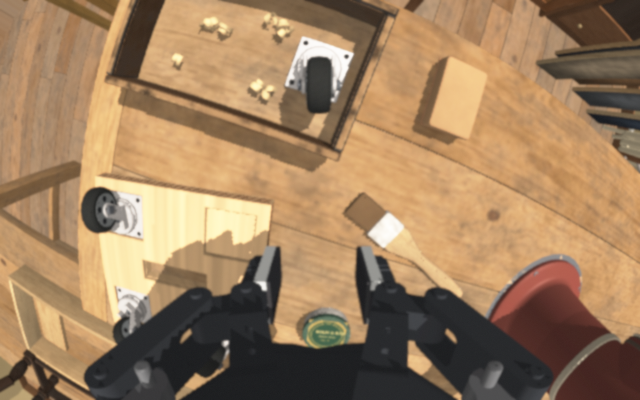

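View pics/scene_z.png

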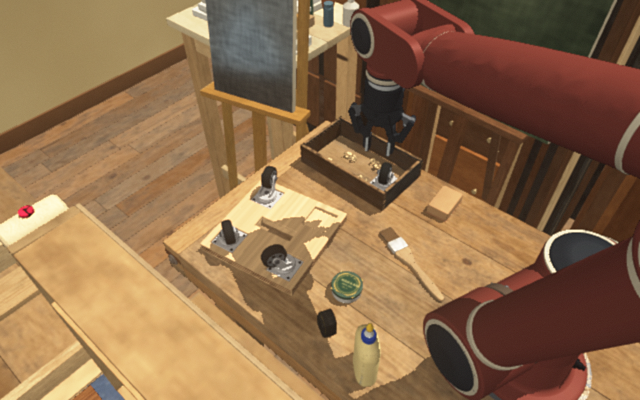

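The castor stands upright on the tray floor (wrist picture about (320,75)). The other three are seated, the tin, tape measure and block have not moved, and the robot is clear of everything.

```bash
python3 -c "from plant import manip;print(manip.job_done())"
```

```text
the job is handed in; nothing more can be done
None
```

I flicked all four castors, each turning more than a quarter turn. The one at the dolly's (−76, −76) mm recess stopped dead, so I set it down upright on the tray floor; the other three ran on and are still seated, and the job is handed in at about 18 s of the 58 s.

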